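# Roll a soft clay tube home on the drying rack

### The arm

A 6-joint arm with a two-finger parallel gripper is mounted at the origin on a cart in front of the work surface, level with it; the furniture and walls round the work are solid. World frame = base frame: x ahead of the robot, y to its left, z up, the work surface at z = 0. Lengths are in m, angles in rad, forces in N, time in s.
With the tool pointing down it reaches from about 0.375 to 0.9 m from the base axis. Payload 3.1 kg.
Tool frame: the origin (TCP) lies at the very end of the fingers, on their centre line; the grasp point (between the pads) lies 19 mm behind it (manip.pinch_z is the distance from the TCP to the grasp point, in m); z points along the fingers, y is the line along which they close (so a half turn about z gives the same grasp; the last joint's range is limited). The gripper opens to 85 mm and grips with 20 to 120 N. Pads are 22 mm wide; open, the fingers measure 114 mm over their backs; the gripper's body (76 mm by 85 mm) begins 54 mm behind the grasp point. The pads swing forward as they close: fully open they stand 13 mm farther back than shut.
Start: joints at [-1.347, 0.527, 1.433, -0, 1.181, -0.178], TCP at [0.245, -0.575, 0.231] pointing down, gripper open.
Joint ranges: [-3.08, 3.08], [-0.75, 2.2], [0.22, 2.44], [-1.43, 4.57], [0, 2.65], [-2.85, 2.85]. Speed limits (rad/s): [2.79, 2.79, 3.14, 3.14, 3.14, 3.14].

### API

Orientations are given as a unit quaternion [x, y, z, w].
In Python, from station import manip gives the robot as it stands.
- The arm moves only by the tool servo_tool, never from a script. Its argument "commands" is one flat list of numbers, 7 for each row, row after row: the shift along the tool's x, y, z each as a share of 500 mm, from -1 to 1, then the turn, a rotation vector about the tool's x, y, z each as a share of 360 degrees, from -1 to 1, then the opening, from -1 (shut) to 1 (fully open). In form: [dx, dy, dz, rx, ry, rz, claw, dx, dy, dz, rx, ry, rz, claw, ...]. A call has 1 to 12 rows; each row shifts and turns the commanded pose from where the row before left it, along the tool's axes as they then stand; what a row does not reach is not made up. A row lasts 1/12 s, in which the tool goes at most 41.7 mm and 7.16 degrees, less where a joint would pass 70% of its speed; a pose out of reach is approached as far as the arm can. A call with a number of a shift or a turn outside -1 to 1 is refused whole. A call with a gripper value outside its range is refused whole. The fingers move at their own pace and stop on an object; "force" is the grip in N (left out, the last holds). Time passes only in rows, so rows that do not move let the fingers close. It gives the time, the measured TCP pose, the force, the opening and the grip force at its end, in the units of the state.
- manip.sense(): the state, without advancing time (a new reading comes with each control period).
- manip.snapshot(name): name is "scene" or "top"; returns a dict with "img" (400x640x3 uint8, red, green, blue), "mtx" (3x3 intrinsics, pixels), "world_to_cam" (4x4, takes a point from world to camera coordinates). Camera axes: x right, y up, looking along -z (the intrinsics and any distortion apply to the point x, -y, -z); pixel columns grow to the right and rows downward; lengths in m; the calibration is good to about 2 mm. A picture is of the moment at which its call begins. There is no depth.
- manip.sign_off(): hands the job in; it is judged then, once.
Trained networks look in a picture, given as the dict that the camera call returned (one of the last four; its "shot" number tells which), for a name from the list of things; names that differ only in an ending like _2 or _b are one class to them, and where a whole thing is asked for, a point or a joint stands for the part that bears it (a point fixed in the world has none). Each returns a list of dicts, best first, with "conf" (0 to 1); they miss things now and then, are a little off and sometimes report something else, mostly with a low value. They report only what shows in the picture. A call takes as long as a camera call.
- manip.look_for(picture, query): "box" ([left, top, width, height] in pixels, round what is visible of it).
- manip.silhouettes(picture, query): "pixels" (400x640 bool, what is visible of it) and "box" ([left, top, width, height] in pixels, round what is visible of it).
The state is a dict: "t": time; "q": joint angles; "qd": joint speeds; "tau": joint torques, N m; "tcp_pos": TCP position; "tool_rot": TCP orientation; "force": force on the tool from outside, world axes, zero at the start; "ft_torque": the same for the moment, N m; "finger_gap": opening from 0.0 (shut) to 1.0 (fully open); "gripper_force": force on a finger pad.
Only numpy, scipy, OpenCV 4.12 (cv2) and the standard library are available. Lean on these libraries where they do the work, as an engineer would, in place of code of your own. Each camera call takes 0.05 s, during which the arm holds its last target. There are 200 camera calls.

### The job

Take the wooden rib out of the tool block and use it as a paddle to roll the nearer clay tube gently along the rails of the drying rack until it settles in the empty hollow beside the tube that is already drying there. The clay is still soft: do not touch the tube with the gripper, do not lift it, and do not let it touch or shift the other tube. Then put the rib back fully home in its slot, leaving the kidney-shaped rib in its place.

Things in the scene. Friction and masses are not known exactly. Their poses are not given: they have to be found in the camera images.
- clay_tube: The tube to roll: round, open tube of soft grey-brown clay, 44 mm outside diameter, 120 mm long, about 0.14 kg. Starts lying across the rails towards the rack's -x end, square within 2 degrees. Origin at its centre; y is the tube's axis (about the rack's y); z points up at the start and turns as it rolls. It rolls easily but stops soon after a push ends.
- parked_tube: A second tube just like it, already drying in the far hollow, 62 mm beyond the empty one (18 mm clear between two seated tubes). Origin at its centre, y along its axis. Must not be touched.
- drying_rack: Fixed wooden rack, 330 mm long: two level rails along its x, centre lines at y = +-38 mm, each 18 mm wide (58 mm open between), tops 46 mm above the table. A tube lies across both, centre 22 mm over the rail tops, and is rolled towards +x. Stop dowels 10 mm thick, 14 mm high stand on the rails at x = +-157 mm; bearers 16 mm high join the rails below. Origin: centre of the underside.
- free_hollow (a point): Centre of a tube seated in the empty hollow: rack x = +45, y = 0, z = 64.7 mm; axes as the rack (x the rolling direction). Each rail has a V hollow here, 32 mm long, 4 mm deep, sides 14 degrees: a tube whose centre passes its near lip (16 mm before this point) rolls down into it by itself and stays if it comes slowly (under about 0.1 m/s).
- rib_wood: The paddle: flat wooden throwing rib, 102 mm long (y), 48 wide (x), 8 thick (z from 0 to 8 mm: the origin is the middle of one flat face), rounded corners, finger hole in the middle, 0.03 kg. It stands in its slot leaning 35 degrees from vertical towards the block's -x, upper end = +y; its z is the slot's thickness. 44 mm stick out of the sloping face, 58 mm are in the slot.
- rib_kidney: A kidney-shaped rubber rib, 90 x 56 x 8 mm, in the block's other slot, 78 mm from the wooden rib along the block's -y, sticking out 32 mm. Leave it there. Same axes as the wooden rib.
- tool_block: Fixed wooden wedge, 115 (x) x 168 mm (y), 26 mm high at its -x side, 103 mm near its +x side. Its face slopes 35 degrees, falling towards its -x (towards the table's near right corner). The slots go in square to the face: inward direction (0.574, 0, -0.819) in the block's frame, normal of a rib's flat faces (0.819, 0, 0.574). Origin: centre of the underside.
- slot_mouth (a point): Middle of the mouth of the wooden rib's slot, on the sloping face (block x = 0, y = 41, z = 68 mm). The slot is 58 mm wide along the block's y, 16 mm thick, 58 mm deep. Axes as the block.
- rib_home (a point): Where the wooden rib's origin lies when it is fully home, on the slot's floor and lower wall (block x = -2.5, y = 41, z = 58.0 mm). Axes as the block.

How it is judged:
On the way, in this order (a step that is already met when the one before it is completed fails the run):
1. the wooden rib is out of the tool block (distance between rib_wood and rib_home above 0.07 m and contact force between rib_wood and tool_block below 0.05 N), for 0.2 s.
2. the tube is turning over as it rolls along the rails, pushed by the rib (angle between clay_tube's own z axis and vertical above 1.57 rad and distance between rib_wood and clay_tube below 0.11 m), for 0.05 s.
3. the tube lies at rest in the empty hollow (x of clay_tube in the frame of free_hollow between -0.006 and 0.006 m and z of clay_tube in the frame of free_hollow below 0.0015 m and linear speed of clay_tube below 0.01 m/s), for 0.2 s.
At the end, for the whole second after the job is handed in: the tube lies at rest in the empty hollow (within 6 mm along the rack, 20 mm across it, square to the rails within 0.08 rad), the other tube has not moved more than 4 mm, and the wooden rib is back in its slot, its origin within 12 mm of its home and its upper end still up (all of step 3 and y of clay_tube in the frame of free_hollow between -0.02 and 0.02 m and z of clay_tube in the frame of free_hollow above -0.003 m and angle between the y axis of clay_tube and the y axis of drying_rack, either way round below 0.08 rad and distance between rib_wood and rib_home below 0.012 m and angle between rib_wood's own y axis and vertical below 0.85 rad and linear speed of rib_wood below 0.01 m/s and distance of parked_tube from where it was at the start of the episode below 0.004 m); the robot touches nothing.
It fails at once if the fingers or the arm touch the soft tube (contact force between any of the fingers, the arm and clay_tube above 0.3 N).
It fails at once if the tube is pressed harder than 10 N by the rib or sent rolling faster than 0.35 m/s (contact force between rib_wood and clay_tube above 10 N or linear speed of clay_tube above 0.35 m/s).
It fails at once if the tube is lifted or falls off the rails (z of clay_tube in the frame of drying_rack above 0.078 m or z of clay_tube in the frame of drying_rack below 0.055 m).
It fails at once if the tube touches the tube that is drying, or that one is shifted by more than 4 mm (contact force between clay_tube and parked_tube above 0.05 N or distance of parked_tube from where it was at the start of the episode above 0.004 m).
It fails at once if the kidney-shaped rib is moved out of place (distance of rib_kidney from where it was at the start of the episode above 0.02 m).
It also fails if it takes over 67 s, if anything falls off the work surface, if the arm or the gripper's body presses on something with over 40 N, if the wrist force passes 120 N, or if a joint passes its speed limit or range.

## Working session

There is one attempt and no reset: what is moved stays moved. The work goes in short steps, Python scripts to look and compute and a tool call to move; the robot and the scene stay as the last step left them, time stands still between calls to the robot, and variables do not carry over. Pictures are saved under pics/ and viewed, at most 10 in all, crops included, and the job is handed in when it is done.

Besides the shell and the picture viewer there is one more tool, called after "Emit:" as a command line: name --argument value ..., lists and objects as JSON in quotes. servo_tool: Moves the arm, as the interface text tells. Its arguments: {"type":"object","properties":{"commands":{"type":"array"},"force":{"type":"number"}},"required":["commands"]}

```bash
ls; mkdir -p pics
python3 - <<'E'
from station import manip
import cv2,numpy as np,pickle
print(manip.sense(), manip.pinch_z)
D={}
for n in("scene","top"):
    s=manip.snapshot(n); D[n]=dict(s)
    cv2.imwrite(f"pics/{n}0.png",s["img"][:,:,::-1])
    print(n,s["mtx"].tolist(),np.round(s["world_to_cam"],4).tolist())
    for q in("clay_tube","parked_tube","drying_rack","rib_wood","rib_kidney","tool_block"):
        r=manip.silhouettes(s,q)
        print(q,[(round(a["conf"],2),a["box"]) for a in r[:3]])
        D[n+q]=r
pickle.dump(D,open("d0.pkl","wb"))
E
```

```text
pics
{'t': 0.0, 'q': array([-1.34650765e+00,  5.28520834e-01,  1.43389488e+00, -2.42415429e-05,
        1.18140294e+00, -1.78497413e-01]), 'qd': array([ 1.39198123e-04,  1.02433796e-03,  1.65450896e-04,  7.29788750e-05,
       -8.42176536e-04, -1.10900543e-03]), 'tau': array([ 4.50089046e-04, -4.42340863e+01, -1.78024614e+01, -4.06588797e-04,
        8.13360763e-03, -1.32188779e-05]), 'tcp_pos': array([ 0.2448498 , -0.57426338,  0.2303024 ]), 'tool_rot': array([ 9.79787341e-01,  2.00038813e-01, -3.66859095e-05, -1.11244983e-03]), 'force': array([ 0.00299088,  0.10677373, -0.10369464]), 'ft_torque': array([-0.01766772,  0.03474185, -0.0087959 ]), 'gripper_force': 0.0, 'finger_gap': 1.0011148942851031} 0.0187
scene [[478.4413789176718, 0.0, 314.0438880060196], [0.0, 478.4413789176718, 198.16959637228123], [0.0, 0.0, 1.0]] [[0.5774, -0.8165, -0.007, -0.3486], [0.3744, 0.2571, 0.8909, -0.2625], [-0.7256, -0.517, 0.4541, -1.0399], [0.0, 0.0, 0.0, 1.0]]
clay_tube [(0.84, [212.1, 180.0, 32.1, 16.9])]
parked_tube [(0.6, [231.4, 159.6, 40.0, 17.8])]
drying_rack [(0.6, [195.7, 171.3, 73.6, 46.8])]
rib_wood []
rib_kidney [(0.58, [364.4, 216.7, 81.5, 65.8]), (0.46, [407.8, 233.3, 24.6, 13.2])]
tool_block [(0.93, [362.9, 216.2, 84.0, 70.3])]
top [[361.1472425564507, 0.0, 324.06126438343625], [0.0, 361.1472425564507, 198.25600435225462], [0.0, 0.0, 1.0]] [[0.0137, -0.9994, -0.0317, -0.0341], [0.9956, 0.0107, 0.0934, -0.5735], [-0.093, -0.0329, 0.9951, -1.0011], [0.0, 0.0, 0.0, 1.0]]
clay_tube [(0.69, [192.3, 221.6, 51.9, 26.6])]
parked_tube [(0.72, [187.2, 160.8, 47.8, 22.9])]
drying_rack [(0.69, [191.8, 153.8, 60.7, 119.9])]
rib_wood [(0.79, [431.5, 229.7, 23.4, 21.5]), (0.36, [411.7, 188.5, 64.2, 71.2])]
rib_kidney [(0.51, [448.2, 210.3, 18.7, 13.1])]
tool_block [(0.72, [404.5, 188.3, 68.1, 70.5]), (0.42, [444.7, 209.4, 21.9, 18.4])]
```

Run:
```python
import cv2,numpy as np
a=cv2.imread("pics/top0.png");b=cv2.imread("pics/scene0.png")
A=cv2.resize(a[140:290,170:490],(800,375),interpolation=cv2.INTER_CUBIC)
B1=cv2.resize(b[140:230,180:290],(275,225),interpolation=cv2.INTER_CUBIC)
B2=cv2.resize(b[200:300,345:465],(270,225),interpolation=cv2.INTER_CUBIC)
B=np.zeros((225,800,3),np.uint8);B[:,:275]=B1;B[:,300:570]=B2
cv2.imwrite("pics/c0.png",np.vstack([A,B]))
```

```text
(no output)
```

View pics/c0.png

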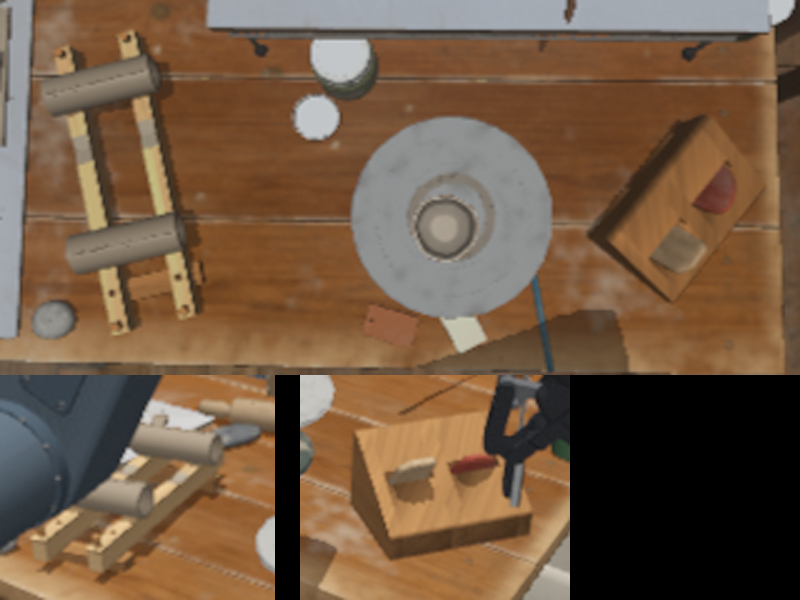

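View pics/scene0.png

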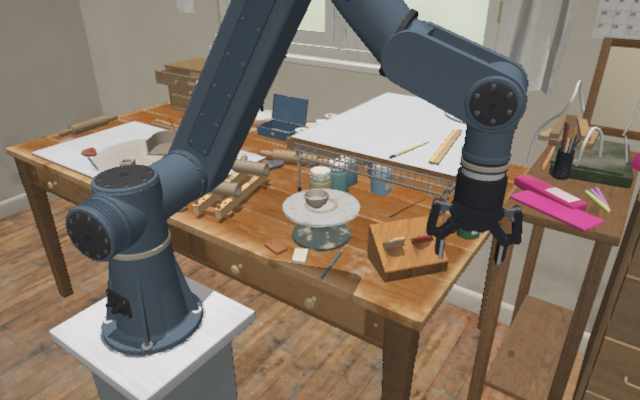

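The top view shows the rack at the left: nearer tube at crop (128,243), parked tube at (100,85), +x pointing up the picture. The wheel is in the middle. The block is at the right, with the wooden rib at (678,248) and the kidney rib at (716,190). I'll fit the poses next.

```bash
cat > h.py <<'E'
import numpy as np,cv2
from scipy.optimize import minimize
from scipy.spatial.transform import Rotation as R
SS=4
def proj(s,P):
    P=np.atleast_2d(P);c=P@s["world_to_cam"][:3,:3].T+s["world_to_cam"][:3,3]
    u=c@np.diag([1,-1,-1]);u=u@s["mtx"].T
    return u[:,:2]/u[:,2:]
def render(s,solids,s2=SS):
    im=np.zeros((400*s2,640*s2),np.uint8)
    for P in solids:
        h=cv2.convexHull(((proj(s,P)+.5)*s2*16).astype(np.int32))
        cv2.fillConvexPoly(im,h,1,shift=4)
    return cv2.resize(im.astype(np.float32),(640,400),interpolation=cv2.INTER_AREA)
def place(P,x,y,a,z=0):
    return np.asarray(P)@R.from_euler('z',a).as_matrix().T+[x,y,z]
def box(x0,x1,y0,y1,z0,z1): return np.array([[x,y,z] for x in(x0,x1) for y in(y0,y1) for z in(z0,z1)])
RACK=[box(-.165,.165,s*.038-.009,s*.038+.009,.016,.046) for s in(-1,1)]
BLOCK=[np.array([[x,y,z] for y in(-.084,.084) for x,z in((-.0575,0),(.0575,0),(-.0575,.026),(.0525,.103),(.0575,.103))])]
t=np.linspace(0,2*np.pi,40)
TUBE=[np.array([[.022*np.cos(a),y,.022*np.sin(a)] for a in t for y in(-.06,.06)])]
def fit(views,solids,x0,z=0,ign=None):
    # views: list of (snap,mask,ignore)
    def c(p):
        e=0
        for s,m,ig in views:
            r=render(s,[place(P,*p,z) for P in solids]);w=~ig
            e+=1-np.minimum(r,m)[w].sum()/np.maximum(r,m)[w].sum()
        return e
    best=None
    for k in range(2):
        sx=np.array([x0]+[np.array(x0)+d for d in np.diag([.015,.015,.1])])
        o=minimize(c,x0,method="Nelder-Mead",options=dict(initial_simplex=sx,xatol=2e-4,fatol=1e-4));x0=o.x
    return o.x,o.fun
E
python3 - <<'E'
from h import *
import pickle
D=pickle.load(open("d0.pkl","rb"));T=D["top"];S=D["scene"]
def bp(s,u,z):
    Rm=s["world_to_cam"][:3,:3];C=-Rm.T@s["world_to_cam"][:3,3]
    d=Rm.T@(np.diag([1,-1,-1])@np.linalg.inv(s["mtx"])@[*u,1]);return C+d*(z-C[2])/d[2]
crop=lambda a,b:(170+a/2.5,140+b/2.5)
for n,c in dict(L1=(65,47),R1=(128,37),L0=(120,325),R0=(187,312)).items(): print(n,bp(T,crop(*c),.046).round(4))
m=lambda v,q:D[v+q][0]["pixels"]
Z=np.zeros((400,640),bool)
hsv=cv2.cvtColor(T["img"],cv2.COLOR_RGB2HSV)
tub=cv2.dilate((m("top","clay_tube")|m("top","parked_tube")).astype(np.uint8),np.ones((5,5)))>0
p,f=fit([(T,m("top","drying_rack").astype(float),tub)],RACK,[.6,.33,.15]);print("rack",p,f)
p,f=fit([(T,m("top","clay_tube").astype(float),Z)],TUBE,[.55,.33,.15],.068);print("tube top",p,f)
p,f=fit([(T,m("top","parked_tube").astype(float),Z)],TUBE,[.75,.35,.15],.0647);print("parked top",p,f)
p,f=fit([(T,m("top","tool_block").astype(float),Z)],BLOCK,[.55,-.33,.7]);print("block top",p,f)
ms=m("scene","tool_block").astype(float)
grip=Z.copy();grip[:,425:]=1
for a in(p[2],p[2]+np.pi/2,p[2]-np.pi/2): print("block both",fit([(T,m("top","tool_block").astype(float),Z),(S,ms,grip)],BLOCK,[p[0],p[1],a]))
for q in("rib_wood","rib_kidney"): 
    v,u=np.nonzero(m("top",q));print(q,u.mean(),v.mean())
print("eye",-S["world_to_cam"][:3,:3].T@S["world_to_cam"][:3,3],-T["world_to_cam"][:3,:3].T@T["world_to_cam"][:3,3])
E
```

```text
L1 [0.6811 0.3391 0.046 ]
R1 [0.6932 0.267  0.046 ]
L0 [0.3697 0.2628 0.046 ]
R0 [0.3851 0.1887 0.046 ]
rack [0.51211287 0.34005304 0.25106486] 0.7515959042029048
tube top [0.55 0.33 0.15] 1.0
parked top [0.75 0.35 0.15] 1.0
block top [ 0.50432476 -0.35627724  0.90111124] 0.16929766316105122
block both (array([ 0.50372729, -0.35756153,  0.90129445]), np.float64(0.294386122383382))
block both (array([ 0.50385264, -0.32890417,  2.26509016]), np.float64(0.8455119820087771))
block both (array([ 0.50122085, -0.32696486, -0.85237539]), np.float64(0.7000160670655504))
rib_wood 441.7158273381295 239.89208633093526
rib_kidney 457.27222222222224 216.98888888888888
eye [-0.45499541 -0.75473249  0.7036401 ] [ 0.4783235  -0.06090689  1.0486816 ]
```

Run:
```python
from h import *
import pickle
D=pickle.load(open("d0.pkl","rb"));T=D["top"];S=D["scene"]
m=lambda v,q:D[v+q][0]["pixels"]
Z=np.zeros((400,640),bool)
tub=cv2.dilate((m("top","clay_tube")|m("top","parked_tube")).astype(np.uint8),np.ones((5,5)))>0
rk,f=fit([(T,m("top","drying_rack").astype(float),tub)],RACK,[.532,.264,.24]);print("rack mask",rk,f)
hsv=cv2.cvtColor(T["img"],cv2.COLOR_RGB2HSV)
reg=cv2.dilate(render(T,[place(P,.532,.264,.24) for P in RACK]),np.ones((7,7)))>0
print("hsv rail",hsv[260,214:219],hsv[260,205:212].mean(0))
p,f=fit([(T,m("top","clay_tube").astype(float),Z)],TUBE,[.45,.245,.24],.068);print("tube top",p,f);tb=p
p,f=fit([(T,m("top","parked_tube").astype(float),Z)],TUBE,[.635,.29,.24],.0647);print("parked top",p,f);pk=p
c,s=np.cos(rk[2]),np.sin(rk[2])
for q in(tb,pk): d=q[:2]-rk[:2];print("in rack",d@[c,s],d@[-s,c])
bk=np.array([.5037,-.3576,.9013])
# rib protruding
ry=np.array([-.574,0,.819]);rx=np.array([0,1,0]);rz=np.array([.819,0,.574]);h=np.array([-.0025,.041,.058])
def rib(h,w,l0,l1): return [np.array([h+rx*a+ry*b+rz*cc for a in(-w,w) for b in(l0,l1) for cc in(0,.008)])]
RW=rib(h,.023,.007,.050);RK=rib(h-[0,.078,0],.026,.007,.039)
for n,X in(("rib_wood",RW),("rib_kidney",RK)):
    r=render(T,[place(P,*bk) for P in X]);v,u=np.nonzero(r>.5);print(n,u.mean(),v.mean())
out=[]
for s,k,roi in((T,"top",[(140,290,170,270),(170,270,390,490)]),(S,"scene",[(140,230,190,290),(200,300,355,455)])):
    im=cv2.resize(s["img"][:,:,::-1],None,fx=4,fy=4,interpolation=cv2.INTER_CUBIC)
    for sol,pp,z,col in((RACK,rk,0,(0,255,0)),(TUBE,tb,.068,(255,0,0)),(TUBE,pk,.0647,(255,0,0)),(BLOCK,bk,0,(0,255,0)),(RW,bk,0,(255,0,255)),(RK,bk,0,(255,255,0))):
        for P in sol:
            hl=cv2.convexHull(((proj(s,place(P,*pp,z))+.5)*4).astype(np.int32));cv2.polylines(im,[hl],True,col,1)
    for a,b,c0,d0 in roi: out.append(cv2.resize(im[a*4:b*4,c0*4:d0*4],(400,300 if k=="scene" else 300)))
cv2.imwrite("pics/o1.png",np.vstack([np.hstack(out[:2]),np.hstack(out[2:])]))
```

```text
rack mask [0.53072505 0.26641206 0.25082082] 0.17030422055063554
hsv rail [[ 20 103 194]
 [ 19 106 194]
 [ 18 110 194]
 [ 18 110 194]
 [ 17 111 158]] [ 13.85714286 161.         133.        ]
tube top [0.46095491 0.25283161 0.22999347] 0.043434421779260046
parked top [0.63571032 0.28902666 0.27222235] 0.06457685382222955
in rack -0.0709576146983247 0.004161386388643
in rack 0.10731311025223153 -0.00415028993429292
rib_wood 443.67028985507244 240.07971014492753
rib_kidney 460.1856540084388 216.35021097046413
```

View pics/o1.png

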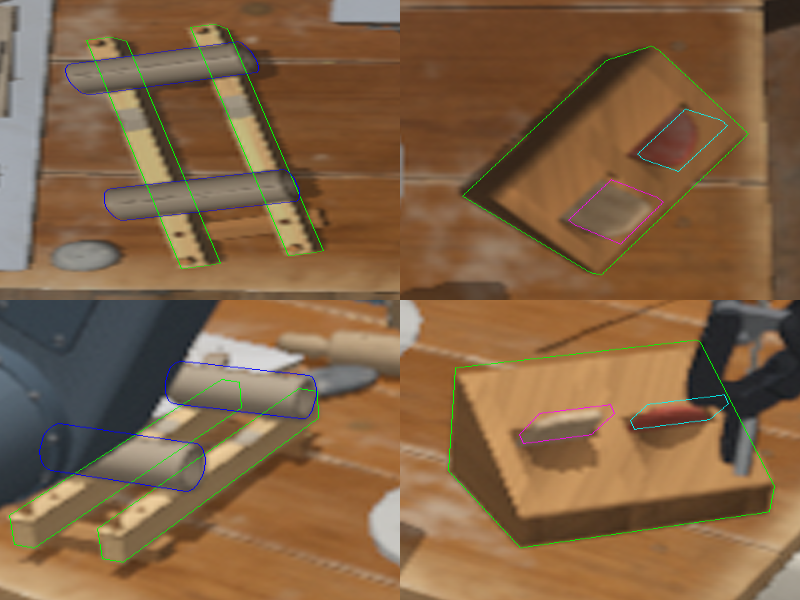

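The overlay fits the block and both ribs to about 2 mm and the tubes well. The far end of the rack isn't certain yet. Next I'll plan the approach to the rib.

```bash
cat >> h.py <<'E'
BK=np.array([.5037,-.3576,.9013])
ub=np.array([-.574,0,.819]);nb=np.array([.819,0,.574]);home=np.array([-.0025,.041,.058])
Rb=R.from_euler('z',BK[2]).as_matrix()
def grasp(d,dn=0.):  # TCP d off sloping face, dn above resting rib centre plane
    p=home+(.004+dn)*nb+(.00676+d)*ub
    y=Rb@nb;z=-Rb@ub;return Rb@p+[*BK[:2],0],np.c_[np.cross(y,z),y,z]
def delta(p,Rt,s):
    Rc=R.from_quat(s["tool_rot"]).as_matrix()
    d=Rc.T@(p-s["tcp_pos"]);w=R.from_matrix(Rc.T@Rt).as_rotvec()
    print("shift share",(d/.5).round(4),"mm",(d*1e3).round(1),"| turn share",(w/2/np.pi).round(4),"deg",np.degrees(w).round(1), "| world",((p-s["tcp_pos"])*1e3).round(1))
E
python3 - <<'E'
from h import *
from station import manip
s=manip.sense();p,Rt=grasp(.09);print(p,grasp(.01)[0],Rt.round(3).tolist())
delta(p,Rt,s)
Rc=R.from_quat(s["tool_rot"]);print(R.from_quat(s["tool_rot"]).as_matrix().round(3))
Rv=Rc*R.from_euler('z',-2.0698);print("after yaw",Rv.as_matrix().round(3).tolist())
print("world shift in that frame /0.5",(Rv.as_matrix().T@(p-s["tcp_pos"])/.5).round(3))
# rack refit by rail colour, top faces only
import pickle
D=pickle.load(open("d0.pkl","rb"));T=D["top"];m=lambda q:D["top"+q][0]["pixels"]
hsv=cv2.cvtColor(T["img"],cv2.COLOR_RGB2HSV).astype(int)
ye=(hsv[...,2]>165)&(hsv[...,1]<135)&(hsv[...,1]>50)&(hsv[...,0]>12)&(hsv[...,0]<30)
reg=cv2.dilate(render(T,[place(P,.5307,.2664,.25) for P in RACK]),np.ones((7,7)))>0
tub=cv2.dilate((m("clay_tube")|m("parked_tube")).astype(np.uint8),np.ones((5,5)))>0
TOPF=[box(-.165,.165,q*.038-.009,q*.038+.009,.0459,.046) for q in(-1,1)]
print("rack",fit([(T,(ye&reg).astype(float),tub|~reg)],TOPF,[.531,.266,.25]))
E
```

```text
[ 0.43756429 -0.37509829  0.13954244] [ 0.46606184 -0.33909084  0.07402244] [[-0.784, 0.508, 0.356], [0.621, 0.642, 0.45], [-0.0, 0.574, -0.819]]
shift share [ 0.511  -0.2168  0.1836] mm [ 255.5 -108.4   91.8] | turn share [-0.0595  0.1001 -0.3173] deg [ -21.4   36.  -114.2] | world [192.6 199.9 -91.8]
[[ 0.92   0.392  0.   ]
 [ 0.392 -0.92  -0.   ]
 [-0.     0.    -1.   ]]
after yaw [[-0.784, 0.62, 0.0], [0.62, 0.784, -0.0], [-0.0, -0.0, -1.0]]
world shift in that frame /0.5 [-0.054  0.552  0.184]
rack (array([0.53014594, 0.26802264, 0.24997374]), np.float64(0.33385247944181407))
```

Emit:
servo_tool --commands '[0, 0, 0, 0, 0, -0.0194, 1, 0, 0, 0, 0, 0, -0.0194, 1, 0, 0, 0, 0, 0, -0.0194, 1, 0, 0, 0, 0, 0, -0.0194, 1, 0, 0, 0, 0, 0, -0.0194, 1, 0, 0, 0, 0, 0, -0.0194, 1, 0, 0, 0, 0, 0, -0.0194, 1, 0, 0, 0, 0, 0, -0.0194, 1, 0, 0, 0, 0, 0, -0.0194, 1, 0, 0, 0, 0, 0, -0.0194, 1, 0, 0, 0, 0, 0, -0.0194, 1, 0, 0, 0, 0, 0, -0.0194, 1]'

```text
t: 1.7
tcp_pos: [0.245, -0.5749, 0.2313]
tool_rot: [0.593, 0.805, -0.0, 0.0]
force: [0.5, 0.2, 0.3]
finger_gap: 1.0
gripper_force: 0.0
```

Emit:
servo_tool --commands '[0, 0, 0, 0, 0, -0.0194, 1, 0, 0, 0, 0, 0, -0.0194, 1, 0, 0, 0, 0, 0, -0.0194, 1, 0, 0, 0, 0, 0, -0.0194, 1, 0, 0, 0, 0, 0, -0.0194, 1, -0.009, 0.08, 0, 0, 0, 0, 1, -0.009, 0.08, 0, 0, 0, 0, 1, -0.009, 0.08, 0, 0, 0, 0, 1, -0.009, 0.08, 0, 0, 0, 0, 1, -0.009, 0.08, 0, 0, 0, 0, 1, -0.009, 0.08, 0, 0, 0, 0, 1]'

```text
t: 2.62
tcp_pos: [0.4157, -0.4016, 0.2315]
tool_rot: [0.327, 0.945, -0.0, 0.0]
force: [1.1, -0.8, 0.6]
finger_gap: 1.002
gripper_force: 0.0
```

Emit:
servo_tool --commands '[0, 0, 0, -0.0194, 0, 0, 1, 0, 0, 0, -0.0194, 0, 0, 1, 0, 0, 0, -0.0194, 0, 0, 1, 0, 0, 0, -0.0194, 0, 0, 1, 0, 0, 0, -0.0194, 0, 0, 1, 0, 0, 0, 0, 0, 0, 1, 0, 0, 0, 0, 0, 0, 1, 0, 0, 0, 0, 0, 0, 1]'

```text
t: 3.28
tcp_pos: [0.4148, -0.4027, 0.2314]
tool_rot: [0.312, 0.902, 0.283, 0.098]
force: [0.6, 0.9, -0.4]
finger_gap: 0.999
gripper_force: 0.0
```

Run:
```python
from h import *
from station import manip
s=manip.sense();print(s["t"],s["tcp_pos"],s["q"].round(3));p,Rt=grasp(.06,.001);delta(p,Rt,s)
import pickle
T=manip.snapshot("top");S=manip.snapshot("scene");Z=np.zeros((400,640),bool);s
V={}
for q,z,x0 in(("clay_tube",.068,[.461,.253,.23]),("parked_tube",.0647,[.636,.289,.27])):
    vs=[]
    for c in(T,S):
        r=manip.silhouettes(c,q)
        r=[a for a in r if abs((np.argwhere(a["pixels"]).mean(0)[::-1]-proj(c,[*x0[:2],z])[0])).max()<20]
        if r: vs.append((c,r[0]["pixels"].astype(float),Z))
    print(q,len(vs),fit(vs[:1],TUBE,x0,z),fit(vs,TUBE,x0,z))
r=manip.silhouettes(T,"rib_wood");print([(a["conf"],a["box"]) for a in r])
pickle.dump((dict(T),dict(S)),open("d1.pkl","wb"))
```

```text
3.2833 [ 0.41475838 -0.40266991  0.2314378 ] [-1.226  0.581  1.499  0.51   1.435 -2.299]
shift share [-0.0019 -0.044   0.2517] mm [ -1.  -22.  125.9] | turn share [-0.0006 -0.0003  0.0004] deg [-0.2 -0.1  0.1] | world [  34.    41.7 -115.9]
clay_tube 2 (array([0.46278869, 0.25098611, 0.24989905]), np.float64(0.11597897084594555)) (array([0.46157688, 0.25048732, 0.23622662]), np.float64(0.36074390263851763))
parked_tube 2 (array([0.63585037, 0.28858237, 0.24144699]), np.float64(0.04943214314895006)) (array([0.63588943, 0.28741516, 0.24218369]), np.float64(0.1458176564864151))
[(0.8, [434.2, 229.9, 17.3, 19.6])]
```

Emit:
servo_tool --commands '[-0.0005, -0.011, 0.063, 0, 0, 0, 1, -0.0005, -0.011, 0.063, 0, 0, 0, 1, -0.0005, -0.011, 0.063, 0, 0, 0, 1, -0.0005, -0.011, 0.063, 0, 0, 0, 1, 0, 0, 0.02, 0, 0, 0, 1, 0, 0, 0.02, 0, 0, 0, 1, 0, 0, 0.02, 0, 0, 0, 1, 0, 0, 0, 0, 0, 0, 1]'

```text
t: 4.3
tcp_pos: [0.4599, -0.3469, 0.0905]
tool_rot: [0.312, 0.901, 0.284, 0.098]
force: [0.0, 0.2, -0.3]
finger_gap: 0.998
gripper_force: 0.0
```

Run:
```python
from h import *
from station import manip
s=manip.sense();p,Rt=grasp(.01,.001);delta(p,Rt,s);print(s["force"])
o=[]
for n,(a,b,c,d) in(("top",(180,270,390,480)),("scene",(180,300,340,460))):
    im=manip.snapshot(n)["img"][:,:,::-1]
    o.append(cv2.resize(im[a:b,c:d],(400,400),interpolation=cv2.INTER_CUBIC))
cv2.imwrite("pics/g1.png",np.hstack(o))
```

```text
shift share [-0.0001 -0.0005  0.0385] mm [-0.1 -0.3 19.2] | turn share [-0.0002 -0.0004  0.0004] deg [-0.1 -0.2  0.2] | world [  6.7   8.5 -15.9]
[ 0.00650596  0.15867414 -0.32790417]
```

View pics/g1.png

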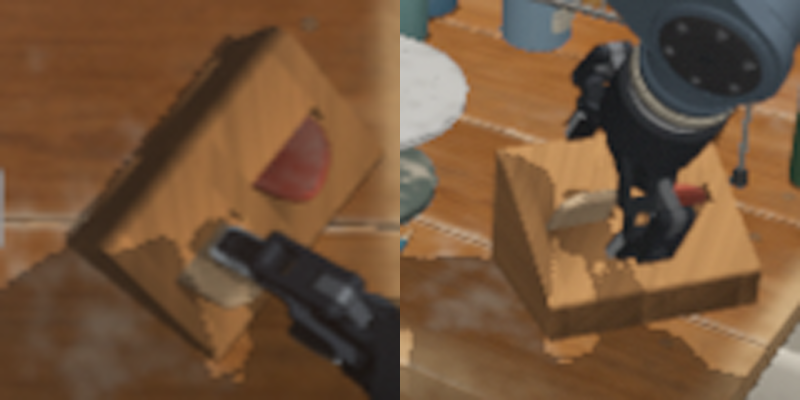

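The picture shows the open fingers straddling the rib, with the upper finger at (230,245) in the left panel. I'll check them numerically against the projection to see whether they are centred along the rib's width.

Run:
```python
from h import *
from station import manip
import pickle
D=pickle.load(open("d0.pkl","rb"))
s=manip.sense();M=R.from_quat(s["tool_rot"]).as_matrix();p=s["tcp_pos"]
for n,(a,c,k) in(("top",(180,390,400/90)),("scene",(180,340,400/120))):
    for nm,P in dict(fin_up=p+M@[0,.045,-.013],fin_dn=p+M@[0,-.045,-.013],fin_upR=p+M@[.011,.045,-.013],ribTop=Rb@(home+.004*nb+.051*ub)+[*BK[:2],0],ribTop_py=Rb@(home+.004*nb+.04*ub+[0,.024,0])+[*BK[:2],0],ribTop_my=Rb@(home+.004*nb+.04*ub-[0,.024,0])+[*BK[:2],0]).items():
        print(n,nm,((proj(D[n],P)[0]-[c,a])*k).round(0))
```

```text
top fin_up [226. 239.]
top fin_dn [301. 317.]
top fin_upR [214. 254.]
top ribTop [265. 281.]
top ribTop_py [226. 306.]
top ribTop_my [276. 242.]
scene fin_up [177. 134.]
scene fin_dn [217. 247.]
scene fin_upR [163. 136.]
scene ribTop [196. 190.]
scene ribTop_py [161. 202.]
scene ribTop_my [222. 192.]
```

Emit:
servo_tool --commands '[0, 0, 0.013, 0, 0, 0, 1, 0, 0, 0.013, 0, 0, 0, 1, 0, 0, 0.013, 0, 0, 0, 1, 0, 0, 0, 0, 0, 0, 1, 0, 0, 0, 0, 0, 0, -1, 0, 0, 0, 0, 0, 0, -1, 0, 0, 0, 0, 0, 0, -1, 0, 0, 0, 0, 0, 0, -1, 0, 0, 0, 0, 0, 0, -1, 0, 0, 0, 0, 0, 0, -1, 0, 0, 0, 0, 0, 0, -1, 0, 0, 0, 0, 0, 0, -1]' --force 50

```text
t: 5.4
tcp_pos: [0.4664, -0.3391, 0.0749]
tool_rot: [0.312, 0.901, 0.283, 0.098]
force: [-0.0, -0.3, 0.7]
finger_gap: 0.09
gripper_force: 51.7
```

Emit:
servo_tool --commands '[0, 0, 0, 0, 0, 0, -1, 0, 0, 0, 0, 0, 0, -1, 0, 0, 0, 0, 0, 0, -1, 0, 0, 0, 0, 0, 0, -1]'

```text
t: 5.73
tcp_pos: [0.4664, -0.3391, 0.0749]
tool_rot: [0.312, 0.901, 0.283, 0.098]
force: [-0.7, -1.0, 0.8]
finger_gap: 0.095
gripper_force: 51.7
```

Emit:
servo_tool --commands '[0, 0, -0.015, 0, 0, 0, -1, 0, 0, -0.02, 0, 0, 0, -1, 0, 0, -0.025, 0, 0, 0, -1, 0, 0, -0.03, 0, 0, 0, -1, 0, 0, -0.03, 0, 0, 0, -1, 0, 0, -0.04, 0, 0, 0, -1, 0, 0, -0.05, 0, 0, 0, -1, 0, 0, -0.05, 0, 0, 0, -1, 0, 0, 0, 0, 0, 0, -1, 0, 0, 0, 0, 0, 0, -1, 0, 0, 0, 0, 0, 0, -1]'

```text
t: 6.65
tcp_pos: [0.42, -0.3968, 0.1813]
tool_rot: [0.312, 0.901, 0.284, 0.098]
force: [0.4, -0.9, -1.0]
finger_gap: 0.091
gripper_force: 51.6
```

Emit:
servo_tool --commands '[0, 0, 0, 0.0194, 0, 0, -1, 0, 0, 0, 0.0194, 0, 0, -1, 0, 0, 0, 0.0194, 0, 0, -1, 0, 0, 0, 0.0194, 0, 0, -1, 0, 0, 0, 0.0194, 0, 0, -1, 0, 0, -0.06, 0, 0, 0, -1, 0, 0, -0.06, 0, 0, 0, -1, 0, 0, -0.06, 0, 0, 0, -1, 0, 0, -0.06, 0, 0, 0, -1, 0, 0, -0.06, 0, 0, 0, -1, 0, 0, 0, 0, 0, 0, -1]'

```text
t: 7.57
tcp_pos: [0.4225, -0.3985, 0.3366]
tool_rot: [0.326, 0.945, -0.003, 0.004]
force: [0.3, -0.1, 0.0]
finger_gap: 0.091
gripper_force: 51.5
```

```bash
cat >> h.py <<'E'
RK=np.array([.5302,.2672,.247])
cr,sr=np.cos(RK[2]),np.sin(RK[2])
ex=np.array([cr,sr,0]);ey=np.array([-sr,cr,0])
Rpush=np.c_[np.cross(ex,[0,0,-1]),ex,[0,0,-1]]
def rackp(x,y,z): return np.array([RK[0],RK[1],0])+x*ex+y*ey+[0,0,z]
E
python3 - <<'E'
from h import *
from station import manip
s=manip.sense();print(s["t"],s["tcp_pos"],s["q"].round(2),s["finger_gap"],s["force"])
d=np.array([.4618,.2515])-RK[:2];print("tube in rack",d@ex[:2],d@ey[:2]);d=np.array([.6358,.2885])-RK[:2];print("parked",d@ex[:2],d@ey[:2])
p=rackp(-.125,.0,.36);print(p)
delta(p,Rpush,s)
o=[]
for n,(a,b,c,e) in(("top",(140,290,370,520)),("scene",(100,300,340,540))):
    im=manip.snapshot(n)["img"][:,:,::-1]
    o.append(cv2.resize(im[a:b,c:e],(400,400),interpolation=cv2.INTER_CUBIC))
cv2.imwrite("pics/g2.png",np.hstack(o))
E
```

```text
7.5667 [ 0.42251611 -0.39852787  0.3365925 ] [-0.95  0.36  1.42  0.    1.36 -1.85] 0.09052856050551637 [ 0.25138622 -0.05227294  0.00880435]
tube in rack -0.07016266760488696 0.0015000248551762447
parked 0.10760283597012468 -0.0051652387346999545
[0.40899372 0.23663799 0.36      ]
shift share [ 0.8046  0.9829 -0.0566] mm [402.3 491.4 -28.3] | turn share [1.000e-04 1.600e-03 1.049e-01] deg [ 0.   0.6 37.7] | world [-13.5 635.2  23.4]
```

View pics/g2.png

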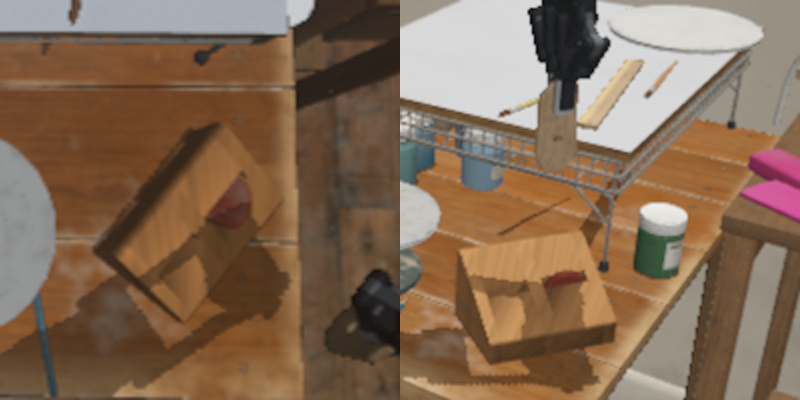

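Emit:
servo_tool --commands '[0, 0, 0, 0, 0.0003, 0.0175, -1, 0, 0, 0, 0, 0.0003, 0.0175, -1, 0, 0, 0, 0, 0.0003, 0.0175, -1, 0, 0, 0, 0, 0.0003, 0.0175, -1, 0, 0, 0, 0, 0.0003, 0.0175, -1, 0, 0, 0, 0, 0.0001, 0.0175, -1, 0.05, 0.0115, -0.0029, 0, 0, 0, -1, 0.0774, 0.0178, -0.0029, 0, 0, 0, -1, 0.0774, 0.0178, -0.0029, 0, 0, 0, -1, 0.0774, 0.0178, -0.0029, 0, 0, 0, -1, 0.0774, 0.0178, -0.0029, 0, 0, 0, -1, 0.0774, 0.0178, -0.0029, 0, 0, 0, -1]'

```text
t: 8.67
tcp_pos: [0.4146, -0.1702, 0.3393]
tool_rot: [0.616, 0.788, 0.002, -0.008]
force: [1.2, -0.6, -0.1]
finger_gap: 0.09
gripper_force: 51.5
```

Emit:
servo_tool --commands '[0.0774, 0.0178, -0.0029, 0, 0, 0, -1, 0.0774, 0.0178, -0.0029, 0, 0, 0, -1, 0.0774, 0.0178, -0.0029, 0, 0, 0, -1, 0.0774, 0.0178, -0.0029, 0, 0, 0, -1, 0.0774, 0.0178, -0.0029, 0, 0, 0, -1, 0.0774, 0.0178, -0.0029, 0, 0, 0, -1, 0.0774, 0.0178, -0.0029, 0, 0, 0, -1, 0.0774, 0.0178, -0.0029, 0, 0, 0, -1, 0.0774, 0.0178, -0.0029, 0, 0, 0, -1, 0.05, 0.0115, -0.0029, 0, 0, 0, -1, 0, 0, 0, 0, 0, 0, -1, 0, 0, 0, 0, 0, 0, -1]'

```text
t: 9.67
tcp_pos: [0.4075, 0.2105, 0.3573]
tool_rot: [0.614, 0.789, -0.001, -0.006]
force: [0.1, -0.7, -0.5]
finger_gap: 0.093
gripper_force: 51.5
```

Run:
```python
from h import *
from station import manip
s=manip.sense();print(s["t"],s["tcp_pos"],s["q"].round(2),s["finger_gap"],s["force"])
delta(rackp(-.122,.001,.25),Rpush,s)
T=manip.snapshot("top");S=manip.snapshot("scene");Z=np.zeros((400,640),bool)
for q,z,x0 in(("clay_tube",.068,[.4618,.2515,.24]),("parked_tube",.0647,[.636,.2885,.24])):
    for c in(T,S):
        r=manip.silhouettes(c,q)
        r=[a for a in r if abs((np.argwhere(a["pixels"]).mean(0)[::-1]-proj(c,[*x0[:2],z])[0])).max()<15]
        if r:
            p,f=fit([(c,r[0]["pixels"].astype(float),Z)],TUBE,x0,z);d=p[:2]-RK[:2];print(q,p,f,"rack",d@ex[:2],d@ey[:2])
        else: print(q,"none")
o=[]
for im,(a,b,c,e) in((T["img"],(140,290,150,300)),(S["img"],(80,240,150,310))):
    o.append(cv2.resize(im[a:b,c:e,::-1],(400,400),interpolation=cv2.INTER_CUBIC))
cv2.imwrite("pics/g3.png",np.hstack(o))
```

```text
9.6667 [0.40752002 0.21053954 0.35725873] [ 0.23  0.16  1.65  0.01  1.35 -0.02] 0.09320890457460047 [ 0.1212145  -0.68010018 -0.51681484]
shift share [0.0499 0.0237 0.2148] mm [ 25.   11.8 107.4] | turn share [-0.0015 -0.0014  0.0002] deg [-0.5 -0.5  0.1] | world [   4.1   27.8 -107.3]
clay_tube [0.46155253 0.25092303 0.24944824] 0.10317649868641032 rack -0.07054369596766093 0.0010010684319053146
clay_tube [0.46022736 0.24832585 0.22004388] 0.06948447006083891 rack -0.07246364581526464 -0.0011932826263149991
parked_tube [0.636058   0.28840966 0.25047507] 0.06378786634923239 rack 0.10783092011303985 -0.005315918008006311
parked_tube [0.63238064 0.28285351 0.23172074] 0.06468968968968969 rack 0.10290670443792489 -0.009804342942664258
```

View pics/g3.png

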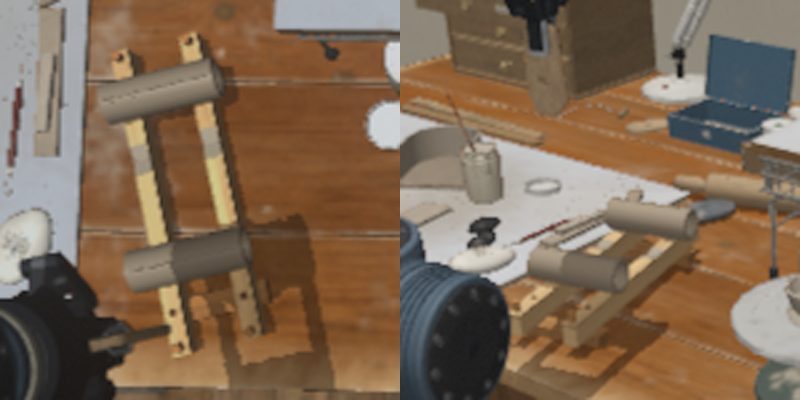

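The rib is held vertical and edge-on. The tube is at (188,260) on the rails, the empty hollow shows as grey patches at (140,160) and (208,143), and the parked tube is at (160,90). Lowering behind the tube now.

Emit:
servo_tool --commands '[0.0125, 0.006, 0.05, -0.0005, -0.0005, 0, -1, 0.0125, 0.006, 0.05, -0.0005, -0.0005, 0, -1, 0.0125, 0.006, 0.05, -0.0005, -0.0004, 0, -1, 0.0125, 0.006, 0.065, 0, 0, 0, -1, 0, 0, 0.06, 0, 0, 0, -1, 0, 0, 0.05, 0, 0, 0, -1, 0, 0, 0.04, 0, 0, 0, -1, 0, 0, 0, 0, 0, 0, -1, 0, 0, 0, 0, 0, 0, -1]'

```text
t: 10.72
tcp_pos: [0.4152, 0.2366, 0.1767]
tool_rot: [0.616, 0.788, 0.001, 0.001]
force: [0.3, -0.3, -0.4]
finger_gap: 0.09
gripper_force: 51.5
```

Run:
```python
from h import *
from station import manip
s=manip.sense();print(s["t"],s["tcp_pos"],s["finger_gap"],s["force"])
delta(rackp(-.122,.001,.12),Rpush,s)
T=manip.snapshot("top");S=manip.snapshot("scene")
p=s["tcp_pos"];M=R.from_quat(s["tool_rot"]).as_matrix()
for nm,c in(("top",T),("scene",S)):
    for a in manip.silhouettes(c,"rib_wood")[:2]:
        v,u=np.nonzero(a["pixels"]);i=v.argmax();print(nm,a["conf"],a["box"],"lowest",u[i],v[i])
    print(" pred tip corners",proj(c,[p+M@[x,y,.068] for x in(-.024,.024) for y in(-.004,.004)]).round(1).tolist())
S2=cv2.resize(S["img"][120:240,170:290,::-1],(600,600),interpolation=cv2.INTER_CUBIC)
cv2.imwrite("pics/g4.png",S2)
```

```text
10.7167 [0.41521504 0.236567   0.17674386] 0.08985159804206792 [ 0.32105917 -0.25717403 -0.38035066]
shift share [ 0.0051 -0.0064  0.1135] mm [ 2.6 -3.2 56.7] | turn share [ 0.0006 -0.0001 -0.0006] deg [ 0.2 -0.  -0.2] | world [ -3.6   1.8 -56.7]
top 0.59 [210.3, 252.5, 13.5, 8.1] lowest 209 258
top 0.54 [190.5, 161.4, 45.4, 25.3] lowest 191 185
 pred tip corners [[230.1, 254.3], [229.5, 251.2], [212.2, 258.5], [211.6, 255.4]]
scene 0.62 [204.5, 151.3, 13.8, 28.9] lowest 213 182
 pred tip corners [[217.9, 182.8], [219.4, 181.7], [203.9, 180.3], [205.4, 179.3]]
```

View pics/g4.png

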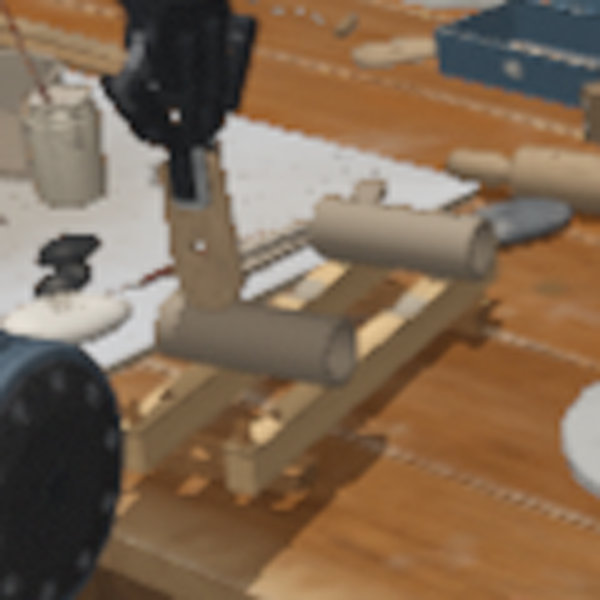

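The rib hangs upright behind the tube, its tip at about (215,305), which matches the prediction to about 2 mm. Lowering to push height.

Emit:
servo_tool --commands '[0.0025, -0.003, 0.03, 0, 0, 0, -1, 0.0025, -0.003, 0.03, 0, 0, 0, -1, 0, 0, 0.03, 0, 0, 0, -1, 0, 0, 0.022, 0, 0, 0, -1, 0, 0, 0, 0, 0, 0, -1, 0, 0, 0, 0, 0, 0, -1]'

```text
t: 11.42
tcp_pos: [0.4127, 0.2393, 0.1219]
tool_rot: [0.616, 0.788, 0.003, 0.002]
force: [0.3, -0.2, -0.4]
finger_gap: 0.091
gripper_force: 51.5
```

Emit:
servo_tool --commands '[0, 0.006, 0, 0, 0, 0, -1, 0, 0.008, 0, 0, 0, 0, -1, 0, 0.008, 0, 0, 0, 0, -1, 0, 0.008, 0, 0, 0, 0, -1, 0, 0.007, 0, 0, 0, 0, -1, 0, 0.007, 0, 0, 0, 0, -1, 0, 0.007, 0, 0, 0, 0, -1, 0, 0.007, 0, 0, 0, 0, -1, 0, 0.007, 0, 0, 0, 0, -1, 0, 0.007, 0, 0, 0, 0, -1]'

```text
t: 12.25
tcp_pos: [0.4474, 0.248, 0.1214]
tool_rot: [0.616, 0.788, 0.002, 0.002]
force: [-1.2, -0.3, -0.1]
finger_gap: 0.094
gripper_force: 51.6
```

```bash
cat > chk.py <<'E'
from h import *
from station import manip
s=manip.sense();print(s["t"],s["tcp_pos"],s["finger_gap"],s["force"].round(2))
d=s["tcp_pos"]-[*RK[:2],0];print("tcp rack",d@ex,d@ey);delta(rackp(.006,.001,.12),Rpush,s)
T=manip.snapshot("top");S=manip.snapshot("scene");Z=np.zeros((400,640),bool)
for c,n in((T,"top"),(S,"scene")):
    for a in manip.silhouettes(c,"clay_tube")[:3]:
        if a["conf"]<.3: continue
        v,u=np.nonzero(a["pixels"]);b=rackp((s["tcp_pos"]-[*RK[:2],0])@ex+.03,0,0)
        p,f=fit([(c,a["pixels"].astype(float),Z)],TUBE,[b[0],b[1],.24],.068);d=p[:2]-RK[:2];print(n,round(a["conf"],2),p,round(f,3),"rack",d@ex[:2],d@ey[:2])
E
python3 chk.py
```

```text
12.25 [0.44740262 0.24795881 0.12135861] 0.0943530048359997 [-1.2  -0.32 -0.05]
tcp rack -0.08498889537086304 0.0015864156716296836
shift share [-0.0007  0.182   0.0038] mm [-0.3 91.   1.9] | turn share [ 0.0009 -0.0001 -0.0004] deg [ 0.3 -0.  -0.2] | world [88.4 21.7 -1.4]
top 0.59 [0.47538128 0.24384842 0.20271706] 0.437 rack -0.05886436239253448 -0.009239905773021088
top 0.55 [0.46070098 0.25049604 0.55651279] 0.954 rack -0.07147379616328205 0.0007952360474254074
scene 0.56 [0.47266572 0.24980215 0.22663739] 0.414 rack -0.06004183597096701 -0.0028029261827305285
```

Emit:
servo_tool --commands '[0, 0.007, 0, 0, 0, 0, -1, 0, 0.007, 0, 0, 0, 0, -1, 0, 0.007, 0, 0, 0, 0, -1, 0, 0.007, 0, 0, 0, 0, -1, 0, 0.007, 0, 0, 0, 0, -1, 0, 0.007, 0, 0, 0, 0, -1, 0, 0.007, 0, 0, 0, 0, -1, 0, 0.007, 0, 0, 0, 0, -1, 0, 0.007, 0, 0, 0, 0, -1, 0, 0.007, 0, 0, 0, 0, -1, 0, 0.007, 0, 0, 0, 0, -1, 0, 0.007, 0, 0, 0, 0, -1]'

```text
t: 13.45
tcp_pos: [0.4882, 0.2582, 0.1217]
tool_rot: [0.616, 0.788, 0.002, 0.002]
force: [-0.1, -0.5, -0.7]
finger_gap: 0.088
gripper_force: 51.6
```

Emit:
servo_tool --commands '[0, 0.007, 0, 0, 0, 0, -1, 0, 0.007, 0, 0, 0, 0, -1, 0, 0.007, 0, 0, 0, 0, -1, 0, 0.007, 0, 0, 0, 0, -1, 0, 0.007, 0, 0, 0, 0, -1, 0, 0.007, 0, 0, 0, 0, -1, 0, 0.007, 0, 0, 0, 0, -1, 0, 0.006, 0, 0, 0, 0, -1, 0, 0.005, 0, 0, 0, 0, -1, 0, 0.004, 0, 0, 0, 0, -1]'

```text
t: 14.28
tcp_pos: [0.5193, 0.2659, 0.1219]
tool_rot: [0.616, 0.788, 0.003, 0.002]
force: [-0.1, 0.3, 0.2]
finger_gap: 0.09
gripper_force: 51.6
```

```bash
python3 chk.py
```

```text
14.2833 [0.5192705  0.2658919  0.12188655] 0.0903687152832195 [-0.06  0.34  0.24]
tcp rack -0.010917620254322637 0.0014038177147789076
shift share [-0.0007  0.0338  0.004 ] mm [-0.4 16.9  2. ] | turn share [ 0.001  -0.0001 -0.0004] deg [ 0.3 -0.  -0.1] | world [16.5  3.7 -1.9]
top 0.57 [0.55303074 0.240501   0.2062155 ] 0.443 rack 0.015610029863275565 -0.03147072439403276
scene 0.63 [0.54346008 0.27102631 0.21199673] 0.434 rack 0.013793154118199214 0.00046814180818509794
```

Emit:
servo_tool --commands '[0, 0.004, 0, 0, 0, 0, -1, 0, 0.005, 0, 0, 0, 0, -1, 0, 0.005, 0, 0, 0, 0, -1, 0, 0.005, 0, 0, 0, 0, -1, 0, 0.005, 0, 0, 0, 0, -1, 0, 0.005, 0, 0, 0, 0, -1, 0, 0.004, 0, 0, 0, 0, -1, 0, 0.003, 0, 0, 0, 0, -1, 0, 0, 0, 0, 0, 0, -1, 0, 0, 0, 0, 0, 0, -1, 0, 0, 0, 0, 0, 0, -1]'

```text
t: 15.4
tcp_pos: [0.5362, 0.2701, 0.1219]
tool_rot: [0.616, 0.788, 0.002, 0.002]
force: [-0.0, -0.1, -0.6]
finger_gap: 0.087
gripper_force: 51.6
```

```bash
python3 chk.py
```

```text
15.4 [0.5362258  0.27012909 0.12193012] 0.08725072574220222 [-0.03 -0.12 -0.63]
tcp rack 0.006559068977387009 0.0013669043343415576
shift share [-0.0007 -0.0011  0.0039] mm [-0.4 -0.6  1.9] | turn share [ 0.0009 -0.0001 -0.0004] deg [ 0.3 -0.  -0.1] | world [-0.5 -0.5 -1.9]
top 0.7 [0.58076038 0.23862686 0.17442303] 0.375 rack 0.042039867411845094 -0.04006777522240124
scene 0.82 [0.56013467 0.26597584 0.27549266] 0.378 rack 0.02872685959796397 -0.00850591730129367
```

Run:
```python
from h import *
from station import manip
S=manip.snapshot("scene")
im=cv2.resize(S["img"][:,:,::-1],None,fx=5,fy=5,interpolation=cv2.INTER_CUBIC)
for x,z,col in((.033,.068,(255,0,0)),(.045,.0647,(0,255,0)),(.107,.0647,(0,255,255))):
    h=cv2.convexHull(((proj(S,[rackp(*q) for q in TUBE[0]+[x,0,z]])+.5)*5).astype(np.int32));cv2.polylines(im,[h],True,col,1)
cv2.imwrite("pics/g5.png",im[130*5:230*5,190*5:300*5])
```

```text
(no output)
```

View pics/g5.png

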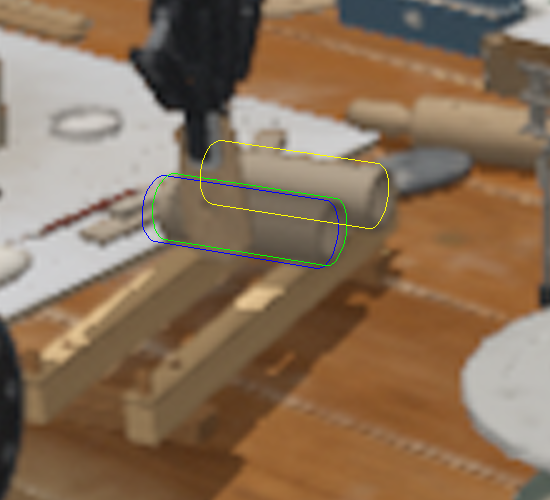

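The tube's right end at (346,235) lies closer to the green (seated) outline than the blue, but the view is ambiguous. A further slow 5 mm is harmless either way. After that I'll back off, lift and look.

Emit:
servo_tool --commands '[0, 0.003, 0, 0, 0, 0, -1, 0, 0.004, 0, 0, 0, 0, -1, 0, 0.003, 0, 0, 0, 0, -1, 0, 0, 0, 0, 0, 0, -1, 0, 0, 0, 0, 0, 0, -1, 0, 0, 0, 0, 0, 0, -1, 0, -0.01, 0, 0, 0, 0, -1, 0, -0.02, 0, 0, 0, 0, -1, 0, -0.04, 0, 0, 0, 0, -1, 0, -0.05, 0, 0, 0, 0, -1, 0, -0.05, 0, 0, 0, 0, -1, 0, 0, 0, 0, 0, 0, -1]'

```text
t: 16.65
tcp_pos: [0.4511, 0.2491, 0.1208]
tool_rot: [0.615, 0.788, -0.002, -0.001]
force: [-1.2, -0.5, -1.2]
finger_gap: 0.091
gripper_force: 51.6
```

Emit:
servo_tool --commands '[0, 0, -0.06, 0, 0, 0, -1, 0, 0, -0.08, 0, 0, 0, -1, 0, 0, -0.08, 0, 0, 0, -1, 0, 0, -0.08, 0, 0, 0, -1, 0, 0, -0.08, 0, 0, 0, -1, 0, 0, -0.08, 0, 0, 0, -1, 0, 0, 0, 0, 0, 0, -1, 0, 0, 0, 0, 0, 0, -1]'

```text
t: 17.32
tcp_pos: [0.4588, 0.2508, 0.3546]
tool_rot: [0.616, 0.788, 0.005, 0.004]
force: [-0.4, 0.2, -1.0]
finger_gap: 0.093
gripper_force: 51.6
```

Run:
```python
from h import *
from station import manip
s=manip.sense();print(s["t"],s["tcp_pos"],s["q"].round(2))
T=manip.snapshot("top");S=manip.snapshot("scene");Z=np.zeros((400,640),bool)
for q,z,x0 in(("clay_tube",.0647,rackp(.045,0,0)),("parked_tube",.0647,rackp(.107,0,0))):
    for c,n in((T,"top"),(S,"scene")):
        r=manip.silhouettes(c,q)
        r=[a for a in r if abs((np.argwhere(a["pixels"]).mean(0)[::-1]-proj(c,[*x0[:2],z])[0])).max()<14]
        if r:
            p,f=fit([(c,r[0]["pixels"].astype(float),Z)],TUBE,[*x0[:2],.247],z);d=p[:2]-RK[:2];print(n,q,p.round(4),round(f,3),"rack",d@ex[:2],d@ey[:2])
        else: print(n,q,"none")
# return: target orientation yaw of vertical tool above block
p,Rt=np.array([.42,-.397,.1813]),None
y=Rb@np.array([1,0,0]);z=np.array([0,0,-1.]);Rv=np.c_[np.cross(y,z),y,z]
delta(np.array([.4225,-.3985,.337]),Rv,s);print("in Rv frame",(Rv.T@(np.array([.4225,-.3985,.337])-s["tcp_pos"])/.5).round(3))
```

```text
17.3167 [0.45877894 0.25082509 0.35459212] [0.29 0.25 1.53 0.   1.35 0.04]
top clay_tube [0.5748 0.2783 0.2545] 0.056 rack 0.045958524244880776 -0.00018811054535866804
scene clay_tube [0.5706 0.2726 0.2351] 0.048 rack 0.04046516345726559 -0.004622569039457029
top parked_tube [0.6358 0.2887 0.2433] 0.047 rack 0.1076463583788684 -0.004965624075710735
scene parked_tube [ 0.6442  0.2893 -0.0048] 0.344 rack 0.11593055169520795 -0.006441414910238353
shift share [-1.2425 -0.3852  0.0291] mm [-621.2 -192.6   14.5] | turn share [ 0.0021  0.0006 -0.1045] deg [  0.7   0.2 -37.6] | world [ -36.3 -649.3  -17.6]
in Rv frame [-0.749 -1.063  0.035]
```

The tube is seated: it lies 61.7 mm from the parked one, and the parked tube hasn't moved. Returning to the block.

Emit:
servo_tool --commands '[-0.05, -0.0155, 0.0017, 0, 0, 0, -1, -0.0731, -0.0227, 0.0017, 0, 0, 0, -1, -0.0731, -0.0227, 0.0017, 0, 0, 0, -1, -0.0731, -0.0227, 0.0017, 0, 0, 0, -1, -0.0731, -0.0227, 0.0017, 0, 0, 0, -1, -0.0731, -0.0227, 0.0017, 0, 0, 0, -1, -0.0731, -0.0227, 0.0017, 0, 0, 0, -1, -0.0731, -0.0227, 0.0017, 0, 0, 0, -1, -0.0731, -0.0227, 0.0017, 0, 0, 0, -1, -0.0731, -0.0227, 0.0017, 0, 0, 0, -1, -0.0731, -0.0227, 0.0017, 0, 0, 0, -1, -0.0731, -0.0227, 0.0017, 0, 0, 0, -1]'

```text
t: 18.62
tcp_pos: [0.4314, -0.1977, 0.3393]
tool_rot: [0.616, 0.788, 0.003, 0.001]
force: [0.5, -0.3, -0.1]
finger_gap: 0.091
gripper_force: 51.6
```

Emit:
servo_tool --commands '[-0.0731, -0.0227, 0.0017, 0, 0, 0, -1, -0.0731, -0.0227, 0.0017, 0, 0, 0, -1, -0.0731, -0.0227, 0.0017, 0, 0, 0, -1, -0.0731, -0.0227, 0.0017, 0, 0, 0, -1, -0.0731, -0.0227, 0.0017, 0, 0, 0, -1, -0.0231, -0.007, 0.0017, 0, 0, -0.0174, -1, 0, 0, 0, 0.0004, 0, -0.0174, -1, 0, 0, 0, 0.0004, 0, -0.0174, -1, 0, 0, 0, 0.0004, 0, -0.0174, -1, 0, 0, 0, 0.0004, 0, -0.0174, -1, 0, 0, 0, 0.0004, 0, -0.0174, -1, 0, 0, 0, 0, 0, 0, -1]'

```text
t: 19.62
tcp_pos: [0.4205, -0.3988, 0.3333]
tool_rot: [0.328, 0.945, -0.002, -0.002]
force: [-1.1, -0.6, -1.2]
finger_gap: 0.086
gripper_force: 51.6
```

Emit:
servo_tool --commands '[0, 0, 0, -0.0194, 0, 0, -1, 0, 0, 0, -0.0194, 0, 0, -1, 0, 0, 0, -0.0194, 0, 0, -1, 0, 0, 0, -0.0194, 0, 0, -1, 0, 0, 0, -0.0194, 0, 0, -1, 0, 0, 0, 0, 0, 0, -1, 0, 0, 0, 0, 0, 0, -1]'

```text
t: 20.2
tcp_pos: [0.4197, -0.4, 0.3329]
tool_rot: [0.317, 0.901, 0.28, 0.096]
force: [0.6, -0.0, 0.1]
finger_gap: 0.092
gripper_force: 51.5
```

```bash
cat > ret.py <<'E'
from h import *
from station import manip
s=manip.sense();print(s["t"],s["tcp_pos"],s["q"].round(2),s["force"].round(2),s["finger_gap"])
M=R.from_quat([.312,.9013,.2835,.098]).as_matrix();G=np.array([.4664,-.3391,.0749])
for d,n in((.13,0.002),(.07,.002),(0,0.002),(0,0)): print(d,n,end=": ");delta(G-M[:,2]*d+M[:,1]*n,M,s)
E
python3 ret.py
```

```text
20.2 [ 0.41973571 -0.39999341  0.33293059] [-1.22  0.47  1.39  0.51  1.62 -2.17] [ 0.57 -0.02  0.11] 0.09201190494581465
0.13 0.002: shift share [ 0.0005 -0.1637  0.2522] mm [  0.3 -81.9 126.1] | turn share [-0.0012  0.0002 -0.0015] deg [-0.4  0.1 -0.5] | world [   1.7    3.7 -150.3]
0.07 0.002: shift share [ 0.0006 -0.1628  0.3722] mm [  0.3 -81.4 186.1] | turn share [-0.0012  0.0002 -0.0015] deg [-0.4  0.1 -0.5] | world [  22.9   30.7 -199.5]
0 0.002: shift share [ 0.0008 -0.1618  0.5122] mm [  0.4 -80.9 256.1] | turn share [-0.0012  0.0002 -0.0015] deg [-0.4  0.1 -0.5] | world [  47.7   62.2 -256.9]
0 0: shift share [ 0.0007 -0.1658  0.5122] mm [  0.4 -82.9 256.1] | turn share [-0.0012  0.0002 -0.0015] deg [-0.4  0.1 -0.5] | world [  46.7   60.9 -258. ]
```

Emit:
servo_tool --commands '[0.0001, -0.0327, 0.0504, -0.0003, 0, -0.0003, -1, 0.0001, -0.0327, 0.0504, -0.0003, 0, -0.0003, -1, 0.0001, -0.0327, 0.0504, -0.0003, 0, -0.0003, -1, 0.0001, -0.0327, 0.0504, -0.0003, 0, -0.0003, -1, 0.0001, -0.0327, 0.0504, 0, 0, -0.0003, -1, 0, 0, 0, 0, 0, 0, -1, 0, 0, 0, 0, 0, 0, -1, 0, 0, 0, 0, 0, 0, -1]'

```text
t: 20.87
tcp_pos: [0.4249, -0.3957, 0.1865]
tool_rot: [0.309, 0.903, 0.282, 0.101]
force: [0.1, -1.1, -0.2]
finger_gap: 0.092
gripper_force: 51.5
```

```bash
python3 ret.py
python3 - <<'E'
from h import *
from station import manip
s=manip.sense();M=R.from_quat(s["tool_rot"]).as_matrix();p=s["tcp_pos"]
o=[]
for n,(a,b,c,e) in(("top",(180,280,390,490)),("scene",(170,300,340,470))):
    S=manip.snapshot(n);k=400/(b-a)
    im=cv2.resize(S["img"][a:b,c:e,::-1],(400,400),interpolation=cv2.INTER_CUBIC)
    q=np.array([[x,0,z] for x,z in((-.024,-.03),(.024,-.03),(.024,.068),(-.024,.068))])@M.T+p
    cv2.polylines(im,[((proj(S,q)+.5-[c,a])*k).astype(np.int32)],True,(0,255,0),1)
    m=np.array([home+[0,y,0]+.0068*ub+t*nb for y,t in((-.029,0),(.029,0),(.029,.016),(-.029,.016))])@Rb.T+[*BK[:2],0]
    cv2.polylines(im,[((proj(S,m)+.5-[c,a])*k).astype(np.int32)],True,(255,0,0),1)
    o.append(im)
cv2.imwrite("pics/g6.png",np.hstack(o))
E
```

```text
20.8667 [ 0.42488264 -0.39573519  0.18647646] [-1.21  0.64  1.54  0.53  1.34 -2.34] [ 0.1  -1.06 -0.22] 0.0922742077822944
0.13 0.002: shift share [ 0.0048 -0.0086  0.0033] mm [ 2.4 -4.3  1.7] | turn share [-0.0002  0.0006  0.0014] deg [-0.1  0.2  0.5] | world [-3.4 -0.6 -3.8]
0.07 0.002: shift share [ 0.0052 -0.0084  0.1233] mm [ 2.6 -4.2 61.7] | turn share [-0.0002  0.0006  0.0014] deg [-0.1  0.2  0.5] | world [ 17.8  26.4 -53. ]
0 0.002: shift share [ 0.0057 -0.0083  0.2633] mm [  2.9  -4.1 131.7] | turn share [-0.0002  0.0006  0.0014] deg [-0.1  0.2  0.5] | world [  42.5   57.9 -110.4]
0 0: shift share [ 0.0057 -0.0123  0.2633] mm [  2.9  -6.1 131.7] | turn share [-0.0002  0.0006  0.0014] deg [-0.1  0.2  0.5] | world [  41.5   56.6 -111.6]
```

View pics/g6.png

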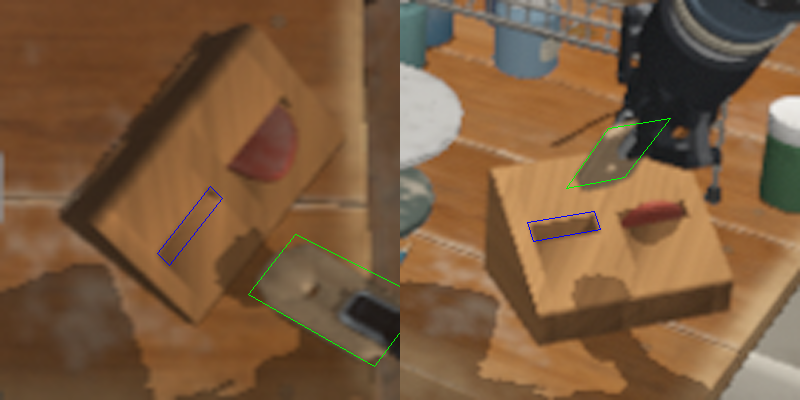

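The projected slot (blue) matches the mouth in both panels, and the rib fills its outline squarely. Correcting and moving in closer.

Emit:
servo_tool --commands '[0.0025, -0.0043, 0.0306, -0.0002, 0.0003, 0.0007, -1, 0.0025, -0.0043, 0.0306, 0, 0.0003, 0.0007, -1, 0, 0, 0.03, 0, 0, 0, -1, 0, 0, 0.02, 0, 0, 0, -1, 0, 0, 0, 0, 0, 0, -1, 0, 0, 0, 0, 0, 0, -1, 0, 0, 0, 0, 0, 0, -1, 0, 0, 0, 0, 0, 0, -1]'

```text
t: 21.63
tcp_pos: [0.4395, -0.3728, 0.1376]
tool_rot: [0.313, 0.901, 0.284, 0.098]
force: [0.0, -0.2, -0.6]
finger_gap: 0.09
gripper_force: 51.5
```

```bash
python3 ret.py
```

```text
21.6333 [ 0.4394928  -0.37284949  0.13762133] [-1.17  0.7   1.59  0.56  1.23 -2.37] [ 0.03 -0.24 -0.63] 0.08972051209073637
0.13 0.002: shift share [-0.0007  0.003  -0.1077] mm [ -0.3   1.5 -53.9] | turn share [ 0.0001  0.0001 -0.0003] deg [ 0.   0.  -0.1] | world [-18.1 -23.5  45. ]
0.07 0.002: shift share [-0.0006  0.003   0.0123] mm [-0.3  1.5  6.1] | turn share [ 0.0001  0.0001 -0.0003] deg [ 0.   0.  -0.1] | world [ 3.2  3.5 -4.2]
0 0.002: shift share [-0.0005  0.0029  0.1523] mm [-0.2  1.4 76.1] | turn share [ 0.0001  0.0001 -0.0003] deg [ 0.   0.  -0.1] | world [ 27.9  35.  -61.6]
0 0: shift share [-0.0005 -0.0011  0.1523] mm [-0.3 -0.6 76.1] | turn share [ 0.0001  0.0001 -0.0003] deg [ 0.   0.  -0.1] | world [ 26.9  33.7 -62.7]
```

Emit:
servo_tool --commands '[0, 0.002, 0.01, 0, 0, 0, -1, 0, 0, 0.0125, 0, 0, 0, -1, 0, 0, 0.0125, 0, 0, 0, -1, 0, 0, 0.0125, 0, 0, 0, -1, 0, 0, 0.0125, 0, 0, 0, -1, 0, 0, 0, 0, 0, 0, -1]'

```text
t: 22.13
tcp_pos: [0.4504, -0.3558, 0.1114]
tool_rot: [0.313, 0.901, 0.286, 0.096]
force: [-0.1, 0.2, 0.0]
finger_gap: 0.091
gripper_force: 51.5
```

Emit:
servo_tool --commands '[0, 0, 0.0125, 0, 0, 0, -1, 0, 0, 0.0125, 0, 0, 0, -1, 0, 0, 0.0125, 0, 0, 0, -1, 0, 0, 0.0125, 0, 0, 0, -1, 0, 0, 0.0125, 0, 0, 0, -1, 0, 0, 0, 0, 0, 0, -1]'

```text
t: 22.63
tcp_pos: [0.4614, -0.342, 0.086]
tool_rot: [0.313, 0.901, 0.286, 0.096]
force: [-0.2, 0.3, -1.2]
finger_gap: 0.093
gripper_force: 51.5
```

```bash
python3 ret.py
```

```text
22.6333 [ 0.46142392 -0.34196361  0.0859685 ] [-1.12  0.77  1.64  0.61  1.11 -2.4 ] [-0.21  0.29 -1.16] 0.09267163624507652
0.13 0.002: shift share [-0.0034  0.0008 -0.2358] mm [  -1.7    0.4 -117.9] | turn share [ 0.0005 -0.0006 -0.0005] deg [ 0.2 -0.2 -0.2] | world [-40.  -54.4  96.7]
0.07 0.002: shift share [-0.0039  0.0004 -0.1158] mm [ -1.9   0.2 -57.9] | turn share [ 0.0005 -0.0006 -0.0005] deg [ 0.2 -0.2 -0.2] | world [-18.8 -27.4  47.5]
0 0.002: shift share [-0.0044  0.      0.0242] mm [-2.2  0.  12.1] | turn share [ 0.0005 -0.0006 -0.0005] deg [ 0.2 -0.2 -0.2] | world [ 6.   4.2 -9.9]
0 0: shift share [-0.0044 -0.004   0.0242] mm [-2.2 -2.  12.1] | turn share [ 0.0005 -0.0006 -0.0005] deg [ 0.2 -0.2 -0.2] | world [  5.    2.9 -11.1]
```

Sliding in freely. Last 12 mm, then release.

Emit:
servo_tool --commands '[-0.002, -0.001, 0.008, 0, 0, 0, -1, -0.002, -0.001, 0.008, 0, 0, 0, -1, 0, 0, 0.007, 0, 0, 0, -1, 0, 0, 0, 0, 0, 0, -1, 0, 0, 0, 0, 0, 0, -1]'

```text
t: 23.05
tcp_pos: [0.4666, -0.3399, 0.0769]
tool_rot: [0.313, 0.901, 0.285, 0.097]
force: [-0.5, 0.3, -0.3]
finger_gap: 0.088
gripper_force: 51.5
```

```bash
python3 ret.py
```

```text
23.05 [ 0.46658398 -0.33990787  0.07691839] [-1.11  0.78  1.64  0.62  1.1  -2.41] [-0.49  0.31 -0.27] 0.08773873951265376
0.13 0.002: shift share [ 0.0017  0.0031 -0.2561] mm [   0.9    1.5 -128. ] | turn share [ 0.0003 -0.0003 -0.0004] deg [ 0.1 -0.1 -0.1] | world [-45.1 -56.4 105.7]
0.07 0.002: shift share [ 0.0015  0.0028 -0.1361] mm [  0.8   1.4 -68. ] | turn share [ 0.0003 -0.0003 -0.0004] deg [ 0.1 -0.1 -0.1] | world [-23.9 -29.4  56.5]
0 0.002: shift share [0.0013 0.0025 0.0039] mm [0.6 1.3 2. ] | turn share [ 0.0003 -0.0003 -0.0004] deg [ 0.1 -0.1 -0.1] | world [ 0.8  2.1 -0.9]
0 0: shift share [ 0.0013 -0.0015  0.0039] mm [ 0.6 -0.7  2. ] | turn share [ 0.0003 -0.0003 -0.0004] deg [ 0.1 -0.1 -0.1] | world [-0.2  0.8 -2. ]
```

Emit:
servo_tool --commands '[0.0005, 0, 0.003, 0, 0, 0, -1, 0, 0, 0, 0, 0, 0, -1, 0, 0, 0, 0, 0, 0, -1, 0, 0, 0, 0, 0, 0, 1, 0, 0, 0, 0, 0, 0, 1, 0, 0, 0, 0, 0, 0, 1, 0, 0, 0, 0, 0, 0, 1, 0, 0, 0, 0, 0, 0, 1, 0, 0, 0, 0, 0, 0, 1, 0, 0, 0, 0, 0, 0, 1, 0, 0, 0, 0, 0, 0, 1]'

```text
t: 23.97
tcp_pos: [0.4669, -0.3392, 0.0758]
tool_rot: [0.313, 0.901, 0.285, 0.097]
force: [0.1, 0.6, -0.6]
finger_gap: 1.002
gripper_force: 0.0
```

Emit:
servo_tool --commands '[0, 0, 0, 0, 0, 0, 1, 0, 0, -0.02, 0, 0, 0, 1, 0, 0, -0.04, 0, 0, 0, 1, 0, 0, -0.06, 0, 0, 0, 1, 0, 0, -0.08, 0, 0, 0, 1, 0, 0, -0.08, 0, 0, 0, 1, 0, 0, -0.08, 0, 0, 0, 1, 0, 0, -0.06, 0, 0, 0, 1, 0, 0, 0, 0, 0, 0, 1, 0, 0, 0, 0, 0, 0, 1]'

```text
t: 24.8
tcp_pos: [0.3921, -0.436, 0.2497]
tool_rot: [0.313, 0.901, 0.283, 0.099]
force: [0.6, 1.4, -0.3]
finger_gap: 0.997
gripper_force: 0.0
```

Run:
```python
from h import *
from station import manip
import pickle
D=pickle.load(open("d0.pkl","rb"))
print(manip.sense()["tcp_pos"])
T=manip.snapshot("top");S=manip.snapshot("scene")
for q in("rib_wood","rib_kidney","clay_tube","parked_tube"):
    for c,n in((T,"top"),(S,"scene")):
        a=manip.silhouettes(c,q)
        if a: v,u=np.nonzero(a[0]["pixels"]);print(q,n,round(a[0]["conf"],2),u.mean(),v.mean(), [ (np.nonzero(b["pixels"])[1].mean(),np.nonzero(b["pixels"])[0].mean()) for b in D[n+q][:1]])
a=T["img"][140:290,170:490,::-1];b=S["img"][190:290,340:470,::-1]
o=np.zeros((600,800,3),np.uint8);o[:375]=cv2.resize(a,(800,375),interpolation=cv2.INTER_CUBIC);o[375:,:292]=cv2.resize(b,(292,225),interpolation=cv2.INTER_CUBIC)
o[375:,300:592]=cv2.resize(D["scene"]["img"][190:290,340:470,::-1],(292,225),interpolation=cv2.INTER_CUBIC)
cv2.imwrite("pics/g7.png",o)
```

```text
[ 0.39205506 -0.43596842  0.24966247]
rib_wood top 0.54 441.5992509363296 240.15355805243445 [(np.float64(441.7158273381295), np.float64(239.89208633093526))]
rib_wood scene 0.54 395.461038961039 242.55194805194805 []
rib_kidney top 0.45 457.1968085106383 217.1755319148936 [(np.float64(457.27222222222224), np.float64(216.98888888888888))]
rib_kidney scene 0.67 421.8952380952381 239.33333333333334 [(np.float64(403.5763212282256), np.float64(250.58606436374373))]
clay_tube top 0.69 224.30409694171956 228.1529140219273 [(np.float64(220.32826362484158), np.float64(237.1292775665399))]
clay_tube scene 0.88 241.35235732009926 174.5136476426799 [(np.float64(228.20118343195267), np.float64(189.20710059171597))]
parked_tube top 0.84 210.42024965325936 173.9126213592233 [(np.float64(209.69722222222222), np.float64(174.00694444444446))]
parked_tube scene 0.76 253.15469613259668 166.2596685082873 [(np.float64(251.06315789473683), np.float64(167.60842105263157))]
```

View pics/g7.png

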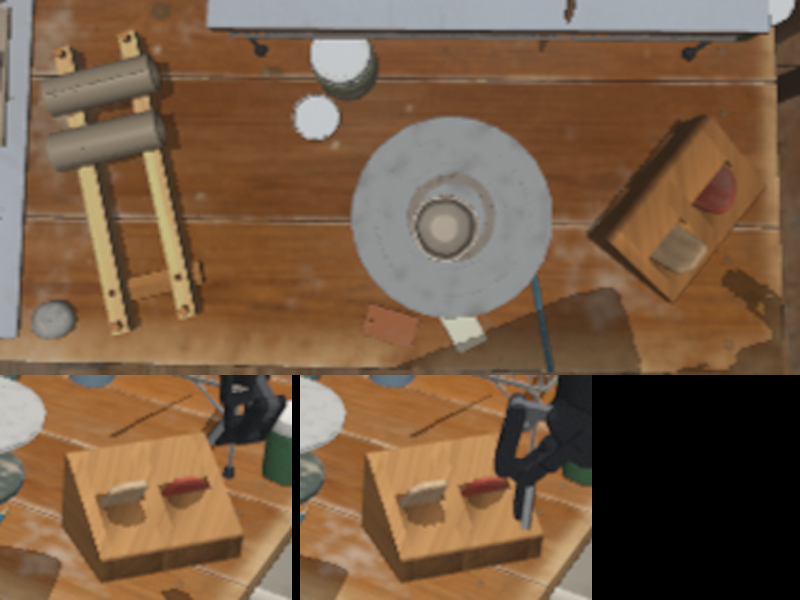

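The picture shows the rolled tube seated at (105,140), square beside the untouched parked tube at (100,85). The wooden rib is back in its slot at (678,248), matching the start picture, and the kidney rib at (716,190) is unmoved. Handing in.

```bash
python3 -c "
from station import manip
print(manip.sign_off())"
```

```text
the job is handed in; nothing more can be done
None
```

Job handed in at about 25 s (limit 67 s); the hand-in call gave no verdict. In the last pictures the tube is seated square in the empty hollow, the parked tube has not visibly moved, and both ribs sit in their slots as at the start.

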